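Turn the canister's vent over its pouring lip

TASK

Fit the wooden T-handle's square socket fully down onto the square stub of the aluminium canister's screw cap, then with the handle screw the cap clockwise (seen from above) until its vent points the same way as the pouring lip on the canister's side, and stop there: there is no end stop at that point. Leave the handle seated on the stub and let go of it. Keep the fingers off the canister and its cap, and leave everything else on the ledge where it is.

Things in the scene. Friction and masses are not known exactly. Their poses are not given: they have to be found in the camera images.
- canister: Aluminium canister 112 mm across, held fast to the ledge by a bolted foot ring (it cannot move), closed by a 126 mm wide ribbed screw cap whose flat top is about 130 mm above the ledge. Origin: centre of the underside, on the axis; z up; its x axis points towards the pouring lip.
- lip_tip (a point): Outer top end of the pouring lip, a short straight trough 32 mm wide on the canister's side just below the cap, the only thing that sticks out sideways from the can at that height; 98 mm from the canister's axis, 93 mm above the ledge. x points outwards along the lip.
- vent (a point): Outer face of the vent, an aluminium hood 30 mm wide and 14 mm high with a small hinged flap, standing on the cap's top at its edge, 70 mm from the axis; it turns with the cap. x points outwards along the vent.
- stub_foot (a point): Point on the cap's axis on the cap's flat top, where the square stub rises. The stub is a steel shaft 28 x 28 mm, square for 24 mm and then a 10 mm cone-shaped nose (tip 34 mm above this point), so the nose centres the socket. Frame turns with the cap: z up, x towards the vent; the stub's flat sides are square to x and y.
- cap (a joint): Turn of the cap on its thread, rad: 0 when the vent stands exactly over the lip, negative before that; it grows as the cap is turned clockwise seen from above, and starts between -1.35 and -0.7. The thread goes on past 0 to 1.3 (no stop at 0) and back to -2.4. The cap sinks 1.9 mm per rad turned clockwise. It takes about 0.12 N m to turn, stays where it is left, and is not driven round by pressing down on it.
- handle_grip (a point): Centre of the wooden bar of the loose T-handle (about 0.28 kg), which starts standing upright on the ledge, socket down. The bar is 120 mm long (along x), 24 mm wide (along y) and 30 mm high: grip it across its width, at its middle. This point is 71 mm above the handle's underside, the bar's underside 56 mm. A neck 24 mm thick and 12 mm high joins the bar to the steel hub, 50 x 50 x 44 mm high, sides parallel to the bar's x and y. z up.
- handle_foot (a point): Centre of the handle's underside, at the mouth of its square socket: 31 x 31 mm, 38 mm deep, sides parallel to the bar's x and y, so the handle fits the stub in four directions a quarter turn apart and has about 6 degrees of play each way. When fully seated the hub rests on the cap's flat top and this point meets stub_foot.
- jebena: Bystander: tall-necked green ceramic coffee pot with a loop handle, 220 mm high, belly 160 mm across. Leave it alone.
- pan_rim (a point): Bystander: a point on the rim of the black steel roasting pan, 250 mm across, 40 mm high, with a long handle. Leave it alone.
- pestle: Bystander: wooden pestle, 185 mm long, up to 42 mm thick, lying on its side. Leave it alone.
- rod: Bystander: stainless stirring rod, 200 mm long, 12 mm thick, lying on the ledge. Leave it alone.
- cup_a: Bystander: white handleless coffee cup, 72 mm across, 50 mm high. Leave it alone.
- cup_b: Bystander: a second cup like cup_a. Leave it alone.
- mortar: Bystander: wooden mortar, 124 mm across, 110 mm high. Leave it alone.
- handle: The loose T-handle as a whole; origin at the centre of its underside, same frame as handle_foot.
Things that resemble listed ones, but are neither listed nor needed, are in the scene too. Leave any orange or turquoise look-alike of the canister alone.

How it is judged:
On the way, in this order (a step that is already met when the one before it is completed fails the run):
1. the handle is seated fully down on the cap's square stub (distance between handle_foot and stub_foot below 0.006 m and angle between handle_foot's own z axis and vertical below 0.08 rad), for 0.2 s.
2. with the handle on, the cap is turned until the vent points along the lip (all of step 1 and value of joint cap between -0.14 and 0.14 rad), for 0.2 s.
At the end, for the whole second after the job is handed in: The vent points along the pouring lip within 0.14 rad (8 degrees), the handle is left upright (within 0.08 rad) and fully seated on the stub (its underside's centre within 6 mm of the stub's foot), and both are at rest (all of step 2 and velocity of joint cap between -0.05 and 0.05 rad/s and linear speed of handle below 0.02 m/s); the robot touches nothing.
It fails at once if a bystander is moved more than 30 mm (distance of any of jebena, pan_rim, pestle, rod, cup_a, cup_b, mortar from where it was at the start of the episode above 0.03 m).
It fails at once if the fingers push on the canister or its cap with more than 5 N (contact force between the fingers and canister above 5 N).
It also fails if it takes over 51 s, if anything falls off the work surface, if the arm or the gripper's body presses on something with over 40 N, if the wrist force passes 120 N, or if a joint passes its speed limit or range.

ROBOT

A 6-joint arm with a two-finger parallel gripper is mounted at the origin on the work surface. World frame = base frame: x ahead of the robot, y to its left, z up, the work surface at z = 0. Lengths are in m, angles in rad, forces in N, time in s.
With the tool pointing down it reaches from about 0.275 to 0.875 m from the base axis. Payload 12.5 kg.
Tool frame: the origin (TCP) lies at the very end of the fingers, on their centre line; the grasp point (between the pads) lies 19 mm behind it; z points along the fingers, y is the line along which they close (so a half turn about z gives the same grasp; the last joint's range is limited). The gripper opens to 85 mm and grips with 20 to 120 N. Pads are 22 mm wide; open, the fingers measure 114 mm over their backs; the gripper's body (76 mm by 85 mm) begins 54 mm behind the grasp point. The pads swing forward as they close: fully open they stand 13 mm farther back than shut.
Start: joints at [1.193, 0.351, 1.652, -0, 1.139, -0.085], TCP at [0.159, 0.527, 0.231] pointing down, gripper open.
Joint ranges: [-2.75, 2.75], [-0.79, 2.1], [0.01, 2.65], [-1.57, 4.71], [0.07, 3.14], [-2.87, 2.87]. Speed limits (rad/s): [2.22, 2.22, 2.79, 3.14, 3.14, 3.14].

INTERFACE

Orientations are given as [roll, pitch, yaw] about the fixed x, y, z axes, in that order (R = Rz(yaw) Ry(pitch) Rx(roll)).
In Python, from plant import robot gives the robot as it stands.
- The arm moves only by the tool drive_tool, never from a script. Its argument "deltas" is a list of rows, each a list of 4 numbers: the shift along the tool's x, y, z in m, then the turn about the tool's z in degrees. In form: [[x, y, z, roll], ...]. A call has 1 to 10 rows; each row is the pose to reach, as a shift and turn from the pose commanded when the call began, along the tool's axes at that moment; what a row does not reach only later rows make up. A row lasts 1/12 s, in which the tool goes at most 41.7 mm and 7.16 degrees, less where a joint would pass 70% of its speed; a pose out of reach is approached as far as the arm can. A call with a gripper value outside its range is refused whole. "fingers" is the opening, from -1 (shut) to 1 (fully open), set as the call begins (left out, the last holds). The fingers move at their own pace and stop on an object; the grip force is fixed at half the most. Time passes only in rows, so rows that repeat a pose let the fingers close. It gives the time, the measured TCP pose, the force, the opening and the grip force at its end, in the units of the state.
- robot.sense(): the state, without advancing time (a new reading comes with each control period).
- robot.grab_frame(name): name is "side" or "top"; returns a dict with "color" (480x640x3 uint8, red, green, blue), "fx", "fy", "cx", "cy" (pixels), "rvec" (rotation vector, rad) and "tvec" (3), from world to camera coordinates, as OpenCV has them. Camera axes: x right, y down, z forward; pixel columns grow to the right and rows downward; lengths in m; the calibration is good to about 2 mm. A picture is of the moment at which its call begins. There is no depth.
- robot.job_done(): hands the job in; it is judged then, once.
The state is a dict: "time": time; "joint_pos": joint angles; "joint_velocities": joint speeds; "joint_efforts": joint torques, N m; "ee_pos": TCP position; "tool_rot": TCP orientation; "ft_force": force on the tool from outside, world axes, zero at the start; "wrist_torque": the same for the moment, N m; "finger_gap": opening from 0.0 (shut) to 1.0 (fully open); "gripper_force": force on a finger pad.
Only numpy, scipy, OpenCV 4.12 (cv2) and the standard library are available. Lean on these libraries where they do the work, as an engineer would, in place of code of your own. Each camera call takes 0.05 s, during which the arm holds its last target. There are 200 camera calls.

## Working session

There is one attempt and no reset: what is moved stays moved. The work goes in short steps, Python scripts to look and compute and a tool call to move; the robot and the scene stay as the last step left them, time stands still between calls to the robot, and variables do not carry over. Pictures are saved under pics/ and viewed, at most 10 in all, crops included, and the job is handed in when it is done.

Besides the shell and the picture viewer there is one more tool, called after "Call:" by a JSON object that holds its "api" and its "payload", one argument or row to a line. drive_tool: Moves the arm, as the interface text tells. Its arguments: {"type":"object","properties":{"deltas":{"type":"array","items":{"type":"array","items":{"type":"number"}}},"fingers":{"type":"number"}},"required":["deltas"]}

```bash
ls; mkdir -p pics; cat > h.py <<'E'
import numpy as np, cv2
from plant import robot
def grab(n,f=None):
    d=robot.grab_frame(n)
    if f: cv2.imwrite('pics/'+f,d['color'][:,:,::-1])
    R=cv2.Rodrigues(np.array(d['rvec'],float))[0]; t=np.array(d['tvec'],float).ravel()
    return d,R,t
def ray(d,R,t,u,v,z):
    c=-R.T@t; r=R.T@np.array([(u-d['cx'])/d['fx'],(v-d['cy'])/d['fy'],1]); return c+r*(z-c[2])/r[2]
def proj(d,R,t,p):
    q=R@np.array(p)+t; return np.array([d['fx']*q[0]/q[2]+d['cx'],d['fy']*q[1]/q[2]+d['cy']])
E
python3 - <<'E'
from h import *
for n in('top','side'):
    d,R,t=grab(n,n+'0.png'); print(n,d['fx'],d['cx'],d['cy'],-R.T@t,R[2])
print(robot.sense())
E
```

```text
pics
top 538.7194875466668 314.769157586995 236.02961627293638 [ 0.2919769  -0.00431395  1.27060294] [ 0.17383319  0.00104899 -0.98477455]
side 600.1291365205112 317.4474397003278 234.3920528126848 [0.89437537 1.17848334 1.12242018] [-0.25012259 -0.72935682 -0.63677101]
{'time': 0.1, 'joint_pos': array([ 1.19338610e+00,  3.51206144e-01,  1.65236587e+00, -2.41874933e-06,
        1.13912240e+00, -8.46215636e-02]), 'joint_velocities': array([ 0.00104941, -0.00030332, -0.00133284, -0.00046371,  0.00123489,
        0.00103621]), 'joint_efforts': array([ 6.00708681e-04, -5.06831646e+01, -2.91879648e+01, -8.22502898e-05,
        2.63657763e-03,  1.14704193e-05]), 'ee_pos': array([0.15861647, 0.52631025, 0.23079704]), 'tool_rot': array([-3.14049465e+00, -9.09338513e-05,  2.84880495e+00]), 'ft_force': array([ 0.43131094, -0.05520217, -0.44938661]), 'wrist_torque': array([-0.04456428,  0.03018573,  0.02579534]), 'gripper_force': 0.0, 'finger_gap': 0.9984514943458006}
```

View pics/top0.png

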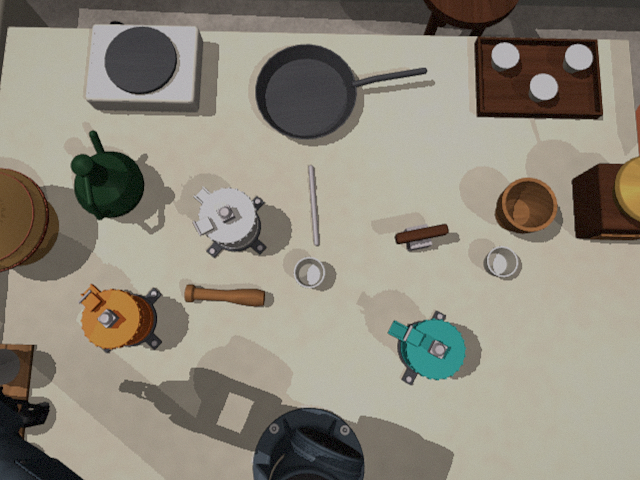

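View pics/side0.png

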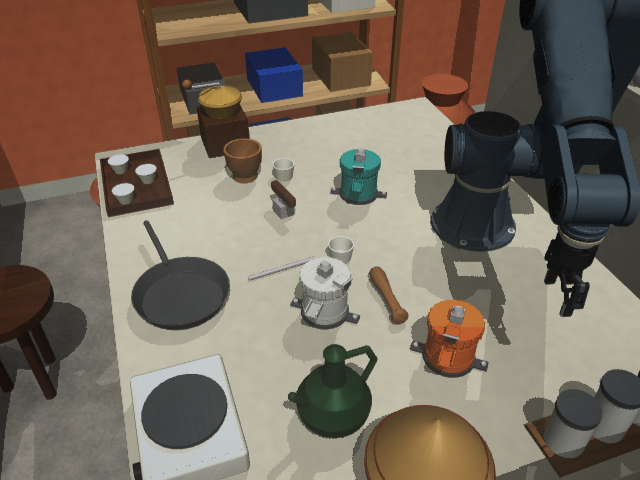

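Top view: three canister-like things: bare aluminium at (228,217), orange at (115,320), turquoise at (432,347). I choose the aluminium one. The only T-handle is the brown bar with grey hub at (422,235), or side view (284,195). Next, one close crop to check both.

```bash
python3 - <<'E'
import cv2,numpy as np
a=cv2.imread('pics/top0.png');b=cv2.imread('pics/side0.png')
f=lambda i,x,y,w=100,h=75:cv2.resize(i[y:y+h,x:x+w],(400,300),interpolation=cv2.INTER_CUBIC)
cv2.imwrite('pics/c0.png',np.vstack([np.hstack([f(a,180,178),f(a,380,200)]),np.hstack([f(b,280,255),f(b,235,165)])]))
E
```

```text
(no output)
```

View pics/c0.png

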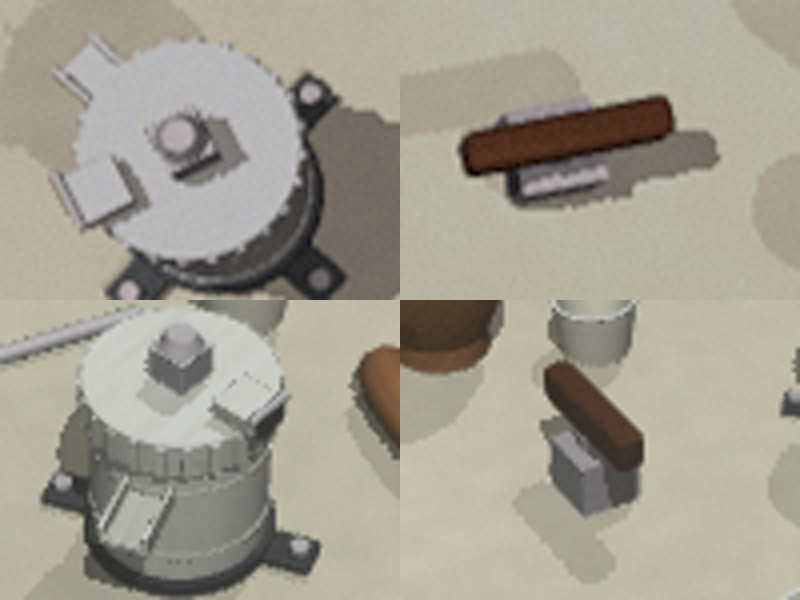

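Crop: the aluminium canister has its lip at top (199,192), its vent at (198,229) and its stub tip at (225,212). The T-handle's bar runs from about (397,239) to (447,229), hub below it. The choice is confirmed.

```bash
cat >> h.py <<'E'
def tri(obs):
    A=[];b=[]
    for (d,R,t),(u,v) in obs:
        x=(u-d['cx'])/d['fx'];y=(v-d['cy'])/d['fy']
        A+= [R[0]-x*R[2],R[1]-y*R[2]]; b+=[x*t[2]-t[0],y*t[2]-t[1]]
    return np.linalg.lstsq(np.array(A),np.array(b),rcond=None)[0]
def mask_center(): pass
E
python3 - <<'E'
from h import *
T=grab('top');S=grab('side')
ct=lambda x,y:(180+x/4-.375,178+y/4-.375)
cs=lambda x,y:(280+x/4-.375,255+(y-300)/4-.375)
ht=lambda x,y:(380+(x-400)/4-.375,200+y/4-.375)
hs=lambda x,y:(235+(x-400)/4-.375,165+(y-300)/4-.375)
print('stubtip',tri([(T,ct(180,138)),(S,cs(181,334))]))
print('stub tip z.164',ray(*T,*ct(180,138),.164)[:2],ray(*S,*cs(181,334),.164)[:2])
print('cap disc',ray(*T,*ct(190,150),.130)[:2])
c=ray(*T,*ct(180,138),.164)[:2]
for n,p,z in(('lip',ray(*T,*ct(76,57),.093),.093),('lipS',ray(*S,*cs(121,547),.093),0),('vent',ray(*T,*ct(66,203),.140),0),('ventS',ray(*S,*cs(268,410),.144),0)):
    q=p[:2]-c;print(n,p[:2],np.hypot(*q),np.degrees(np.arctan2(q[1],q[0])))
for P,f,pts in((T,ht,[(467,138),(470,172),(668,98),(672,130)]),):
    w=np.array([ray(*P,*f(*p),.086)[:2] for p in pts]);print(w,w.mean(0));e=(w[2]+w[3]-w[0]-w[1])/2;print(np.hypot(*e),np.degrees(np.arctan2(e[1],e[0])))
# dark-brown bar segmentation, centroid vs. model
for n,P,roi in(('top',T,(380,200,100,75)),('side',S,(250,165,75,75))):
    x,y,w,h=roi;im=P[0]['color'][y:y+h,x:x+w].astype(int);m=(im.max(2)<110)&(im[...,0]>1.5*im[...,2])
    n_,l,s,ce=cv2.connectedComponentsWithStats(m.astype(np.uint8));k=1+s[1:,4].argmax();print(n,s[k],ce[k]+[x,y])
    pts=np.argwhere(l==k)[:,::-1].astype(float);print(cv2.minAreaRect((pts+[x,y]).astype(np.float32)))
E
```

```text
stubtip [0.53524149 0.18712766 0.16303409]
stub tip z.164 [0.53419363 0.18733403] [0.5363732  0.18761712]
cap disc [0.53511575 0.18748208]
lip [0.59506664 0.2604629 ] 0.09514911948969428 50.225754018655266
lipS [0.60409995 0.27472361] 0.11190992979791169 51.34232792375638
vent [0.5026356  0.25051391] 0.0706229825466345 116.54190006045482
ventS [0.50319376 0.24581726] 0.06619123528387559 117.92646630644894
[[ 0.50937299 -0.18532635]
 [ 0.49015103 -0.18690098]
 [ 0.53462703 -0.29818142]
 [ 0.5164169  -0.30003125]] [ 0.51264199 -0.24261   ]
0.11589184096363617 -77.15726222342273
top [ 15  24  53  20 537] [421.27746741 233.56238361]
((421.2992248535156, 233.453125), (10.975678443908691, 52.94829559326172), 78.36637115478516)
side [ 21  15  24  26 190] [283.25789474 191.52631579]
((282.787109375, 191.80224609375), (30.44997787475586, 7.721244812011719), 46.46879959106445)
```

```bash
cat >> h.py <<'E'
from scipy.spatial.transform import Rotation as Ro
def go(x,y,z,phi=None):
    s=robot.sense(); R=Ro.from_euler('xyz',s['tool_rot']).as_matrix()
    d=R.T@(np.array([x,y,z])-s['ee_pos']); cur=np.degrees(np.arctan2(R[1,1],R[0,1]))
    roll=0 if phi is None else (cur-phi+180)%360-180
    print('t %.2f pos %s phi %.1f -> delta mm %s roll %.2f'%(s['time'],np.round(s['ee_pos'],4),cur,np.round(d*1000,1),roll),'F',np.round(s['ft_force'],1),'gap %.2f'%s['finger_gap'])
def barfit(T,S,x0,rois,zc,L=.12,W=.024,H=.03):
    from scipy.optimize import least_squares
    obs=[]
    for P,(x,y,w,h) in zip((T,S),rois):
        im=P[0]['color'][y:y+h,x:x+w].astype(int);m=(im.max(2)<110)&(im[...,0]>1.5*im[...,2])
        n,l,s,c=cv2.connectedComponentsWithStats(m.astype(np.uint8));m=(l==1+s[1:,4].argmax())
        M=cv2.moments(m.astype(np.uint8),True);obs.append([M['m10']/M['m00']+x,M['m01']/M['m00']+y,.5*np.arctan2(2*M['mu11'],M['mu20']-M['mu02'])])
    def res(p):
        r=[]
        for P,o in zip((T,S),obs):
            a,b=np.cos(p[2]),np.sin(p[2])
            pts=[proj(*P,(p[0]+a*i-b*j,p[1]+b*i+a*j,zc+k)) for i in(-L/2,L/2) for j in(-W/2,W/2) for k in(-H/2,H/2)]
            M=cv2.moments(cv2.convexHull(np.array(pts,np.float32)))
            an=.5*np.arctan2(2*M['mu11'],M['mu20']-M['mu02']);da=(an-o[2]+np.pi/2)%np.pi-np.pi/2
            r+=[M['m10']/M['m00']-o[0],M['m01']/M['m00']-o[1],da*25]
        return r
    q=least_squares(res,x0,diff_step=1e-3,x_scale=[.01,.01,.1]);print('bar',q.x[:2],np.degrees(q.x[2]),'res px',np.round(q.fun,2));return q.x
E
python3 - <<'E'
from h import *
T=grab('top');S=grab('side')
p=barfit(T,S,[.512,-.2435,np.radians(102.6)],[(380,200,100,75),(250,165,75,75)],.071)
go(p[0],p[1],.27,np.degrees(p[2])-90)
E
```

```text
bar [ 0.51420044 -0.24500004] 103.17842327078392 res px [ 0.73  0.05 -0.33  0.26  1.63  0.23]
t 0.30 pos [0.1587 0.5265 0.2311] phi 73.2 -> delta mm [-563.  -636.1  -38.6] roll 60.05 F [-0.4  0.5 -0.2] gap 1.00
```

Call:
{"api": "drive_tool", "payload": {
  "deltas": [
    [-10,-11,-10,0],
    [-0.03,-0.034,-0.02,0]
  ]
}}

```text
time: 0.47
ee_pos: [0.1788, 0.4846, 0.254]
tool_rot: [3.139, 0.001, 2.849]
ft_force: [0.9, -0.6, 0.8]
finger_gap: 1.003
gripper_force: 0.0
```

My first row was in mm instead of m; the per-row cap limited it, with no harm. From here on I use metres.

Call:
{"api": "drive_tool", "payload": {
  "deltas": [
    [-0.02,-0.023,-0.01,0],
    [-0.045,-0.05,-0.018,0],
    [-0.07,-0.08,-0.018,0],
    [-0.095,-0.107,-0.018,0],
    [-0.12,-0.136,-0.018,0],
    [-0.145,-0.164,-0.018,0],
    [-0.17,-0.192,-0.018,0],
    [-0.195,-0.22,-0.018,0],
    [-0.22,-0.248,-0.018,0],
    [-0.245,-0.277,-0.018,0]
  ]
}}

```text
time: 1.3
ee_pos: [0.3326, 0.1477, 0.2695]
tool_rot: [3.141, 0.001, 2.849]
ft_force: [0.4, 0.4, 0.6]
finger_gap: 0.997
gripper_force: 0.0
```

Call:
{"api": "drive_tool", "payload": {
  "deltas": [
    [-0.025,-0.028,0,5],
    [-0.053,-0.06,0,11],
    [-0.082,-0.092,0,17],
    [-0.11,-0.124,0,23],
    [-0.139,-0.157,0,29],
    [-0.168,-0.19,0,35],
    [-0.197,-0.223,0,41],
    [-0.226,-0.256,0,47],
    [-0.255,-0.289,0,54],
    [-0.28,-0.316,0,60]
  ]
}}

```text
time: 2.13
ee_pos: [0.5052, -0.2275, 0.2691]
tool_rot: [3.141, 0.0, 1.795]
ft_force: [0.9, 0.7, 0.0]
finger_gap: 1.0
gripper_force: 0.0
```

```bash
python3 - <<'E'
from h import *
go(.5142,-.245,.12,13.2)
E
```

```text
t 2.13 pos [ 0.5052 -0.2275  0.2691] phi 12.8 -> delta mm [-19.1   4.9 149.1] roll -0.37 F [0.9 0.7 0. ] gap 1.00
```

Call:
{"api": "drive_tool", "payload": {
  "deltas": [
    [0,0,0,0],
    [0,0,0.03,0],
    [0,0,0.06,0],
    [0,0,0.09,0],
    [0,0,0.12,0],
    [0,0,0.14,0],
    [0,0,0.14,0],
    [0,0,0.14,0]
  ]
}}

```text
time: 2.8
ee_pos: [0.5047, -0.225, 0.1292]
tool_rot: [-3.141, -0.001, 1.802]
ft_force: [-0.7, 0.3, 0.6]
finger_gap: 0.996
gripper_force: 0.0
```

```bash
python3 - <<'E'
from h import *
go(.5142,-.245,.05,13.2)
T=grab('top','t1.png')
S=grab('side','s1.png')
a=cv2.imread('pics/t1.png');b=cv2.imread('pics/s1.png')
f=lambda i,x,y,w=100,h=100:cv2.resize(i[y:y+h,x:x+w],(400,400),interpolation=cv2.INTER_CUBIC)
cv2.imwrite('pics/c1.png',np.hstack([f(a,370,180),f(b,235,140)]))
E
```

```text
t 2.80 pos [ 0.5047 -0.225   0.1292] phi 13.2 -> delta mm [-21.8   4.8  79.1] roll 0.04 F [-0.7  0.3  0.6] gap 1.00
```

View pics/c1.png

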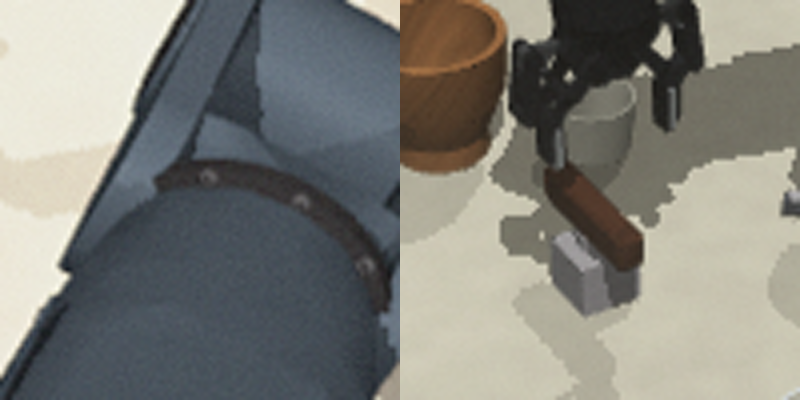

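The arm hides the top view. The side crop shows the open fingers straddling the bar, still about 20 mm short along it. Correcting, then going down and gripping.

Call:
{"api": "drive_tool", "payload": {
  "deltas": [
    [-0.012,0.003,0,0],
    [-0.022,0.005,0,0],
    [-0.022,0.005,0.02,0],
    [-0.022,0.005,0.04,0],
    [-0.022,0.005,0.06,0],
    [-0.022,0.005,0.072,0],
    [-0.022,0.005,0.079,0],
    [-0.022,0.005,0.079,0],
    [-0.022,0.005,0.079,0]
  ]
}}

```text
time: 3.65
ee_pos: [0.5153, -0.2458, 0.051]
tool_rot: [3.141, 0.001, 1.802]
ft_force: [-0.2, -0.7, -0.1]
finger_gap: 1.0
gripper_force: 0.0
```

Call:
{"api": "drive_tool", "payload": {
  "deltas": [
    [0,0,0,0],
    [0,0,0,0],
    [0,0,0,0],
    [0,0,0,0],
    [0,0,0,0],
    [0,0,0,0],
    [0,0,0,0],
    [0,0,0,0]
  ],
  "fingers": -1
}}

```text
time: 4.32
ee_pos: [0.5151, -0.2456, 0.0506]
tool_rot: [3.141, 0.0, 1.802]
ft_force: [-0.6, 0.1, 4.4]
finger_gap: 0.269
gripper_force: 62.4
```

Call:
{"api": "drive_tool", "payload": {
  "deltas": [
    [0,0,-0.005,0],
    [0,0,-0.02,0],
    [0,0,-0.045,0],
    [0,0,-0.07,0],
    [0,0,-0.1,0],
    [0,0,-0.13,0],
    [0,0,-0.16,0],
    [0,0,-0.185,0],
    [0,0,-0.2,0],
    [0,0,-0.2,0]
  ]
}}

```text
time: 5.15
ee_pos: [0.5156, -0.2459, 0.2534]
tool_rot: [3.138, 0.003, 1.802]
ft_force: [0.3, -0.6, -3.9]
finger_gap: 0.274
gripper_force: 61.6
```

```bash
python3 - <<'E'
from h import *
go(.535,.1875,.25,27)
E
```

```text
t 5.15 pos [ 0.5156 -0.2459  0.2534] phi 13.2 -> delta mm [417.5 118.    2.5] roll -13.78 F [ 0.3 -0.6 -3.9] gap 0.27
```

Call:
{"api": "drive_tool", "payload": {
  "deltas": [
    [0.01,0.003,0,0],
    [0.03,0.008,0,-1],
    [0.055,0.016,0,-2],
    [0.08,0.023,0,-3],
    [0.105,0.03,0,-4],
    [0.13,0.037,0,-5],
    [0.155,0.044,0,-6],
    [0.18,0.051,0,-7],
    [0.205,0.058,0,-7],
    [0.23,0.065,0,-7]
  ]
}}

```text
time: 5.98
ee_pos: [0.5242, -0.0048, 0.2482]
tool_rot: [-3.138, -0.002, 1.924]
ft_force: [0.5, 0.1, -2.4]
finger_gap: 0.272
gripper_force: 61.5
```

```bash
python3 - <<'E'
from h import *
go(.535,.1875,.25,27)
E
```

```text
t 5.98 pos [ 0.5242 -0.0048  0.2482] phi 20.2 -> delta mm [176.7  76.6  -1.7] roll -6.77 F [ 0.5  0.1 -2.4] gap 0.27
```

Call:
{"api": "drive_tool", "payload": {
  "deltas": [
    [0.02,0.009,0,0],
    [0.045,0.019,0,-1],
    [0.07,0.03,0,-2],
    [0.095,0.041,0,-3],
    [0.12,0.052,0,-5],
    [0.145,0.063,0,-7],
    [0.165,0.072,0,-7],
    [0.177,0.077,0,-7],
    [0.177,0.077,0,-7],
    [0.177,0.077,0,-7]
  ]
}}

```text
time: 6.82
ee_pos: [0.5358, 0.1861, 0.249]
tool_rot: [-3.139, -0.0, 2.047]
ft_force: [0.4, -0.1, -3.4]
finger_gap: 0.275
gripper_force: 61.4
```

```bash
python3 - <<'E'
from h import *
go(.535,.1875,.25,27)
T=grab('top','t2.png')
S=grab('side','s2.png')
a=cv2.imread('pics/t2.png');b=cv2.imread('pics/s2.png')
f=lambda i,x,y,w=100,h=150:cv2.resize(i[y:y+h,x:x+w],(400,600),interpolation=cv2.INTER_CUBIC)
cv2.imwrite('pics/c2.png',np.hstack([f(a,180,130),f(b,275,180)]))
E
```

```text
t 6.82 pos [0.5358 0.1861 0.249 ] phi 27.3 -> delta mm [ 1.6 -0.1 -1. ] roll 0.28 F [ 0.4 -0.1 -3.4] gap 0.27
```

View pics/c2.png

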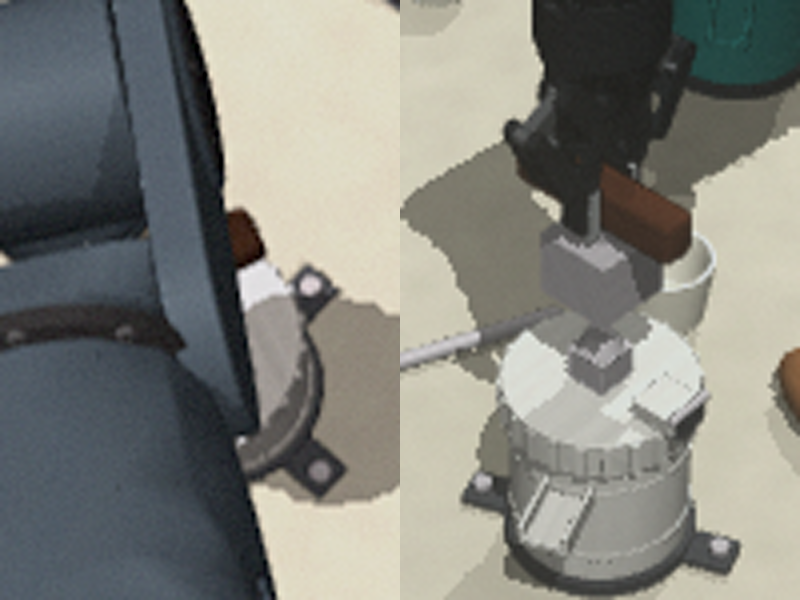

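Side crop: the hub hangs straight above the stub, with its lower corners near side px (311,253), (326,261) and (340,252), and the stub tip at (325,263). Comparing these with the projected model.

```bash
python3 - <<'E'
from h import *
S=grab('side')
c=np.array([.5358,.1861]);ph=np.radians(27.3);z=.1985
for i,j in((1,1),(1,-1),(-1,1),(-1,-1)):
    p=c+.025*np.array([np.cos(ph)*i-np.sin(ph)*j,np.sin(ph)*i+np.cos(ph)*j]); q=proj(*S,[*p,z]); print(p,q,'crop',(q+.375-[275,180])*4+[400,0])
print('stub top ctr crop',(proj(*S,[.535,.1875,.164])+.375-[275,180])*4+[400,0])
# stub square corners predicted phi 27
ph=np.radians(27)
for i,j in((1,1),(1,-1),(-1,1),(-1,-1)):
    p=np.array([.535,.1875])+.014*np.array([np.cos(ph)*i-np.sin(ph)*j,np.sin(ph)*i+np.cos(ph)*j])
    print('stub foot',(proj(*S,[*p,.130])+.375-[275,180])*4+[400,0])
b=cv2.imread('pics/s2.png')
cv2.imwrite('pics/c3.png',cv2.resize(b[225:285,290:365],(800,640),interpolation=cv2.INTER_CUBIC)[:600])
E
```

```text
[0.54654919 0.21978167] [325.47421387 261.88804732] crop [603.39685548 329.05218928]
[0.56948167 0.17535081] [309.80404027 252.02054372] crop [540.7161611  289.58217487]
[0.50211833 0.19684919] [340.05981827 251.41886894] crop [661.73927307 287.17547578]
[0.52505081 0.15241833] [324.42270498 241.93897129] crop [599.19081993 249.25588515]
stub top ctr crop [603.114776   333.35561601]
stub foot [603.88612113 398.03961901]
stub foot [569.99468187 375.76033881]
stub foot [635.7702884  374.64974724]
stub foot [601.91098469 352.84778272]
```

View pics/c3.png

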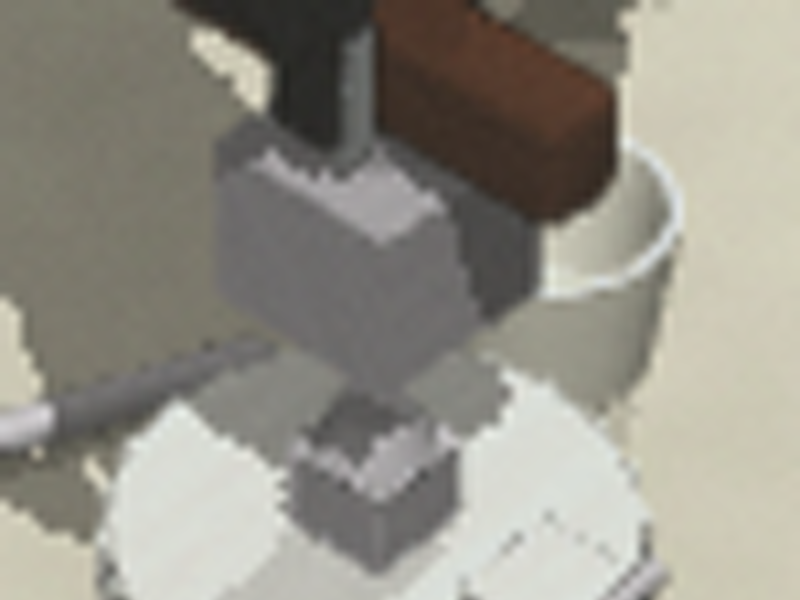

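The hub corners match the model within 0.8 px, and relative to the stub the error is about 1 mm. Nudging, then lowering in stages while watching the force.

Call:
{"api": "drive_tool", "payload": {
  "deltas": [
    [0.001,0.0005,0,0],
    [0.001,0.0005,0.01,0],
    [0.001,0.0005,0.02,0],
    [0.001,0.0005,0.03,0],
    [0.001,0.0005,0.035,0],
    [0.001,0.0005,0.04,0],
    [0.001,0.0005,0.045,0],
    [0.001,0.0005,0.049,0],
    [0.001,0.0005,0.049,0]
  ]
}}

```text
time: 7.72
ee_pos: [0.5363, 0.1871, 0.2005]
tool_rot: [-3.141, -0.0, 2.046]
ft_force: [-1.0, 0.4, -3.5]
finger_gap: 0.273
gripper_force: 61.5
```

Call:
{"api": "drive_tool", "payload": {
  "deltas": [
    [0,0,0.005,0],
    [0,0,0.01,0],
    [0,0,0.014,0],
    [0,0,0.017,0],
    [0,0,0.018,0],
    [0,0,0.018,0]
  ]
}}

```text
time: 8.22
ee_pos: [0.5365, 0.1871, 0.1831]
tool_rot: [-3.141, -0.0, 2.046]
ft_force: [0.3, 0.4, -3.4]
finger_gap: 0.277
gripper_force: 61.5
```

Call:
{"api": "drive_tool", "payload": {
  "deltas": [
    [0,0,0.001,0],
    [0,0,0.002,0],
    [0,0,0.003,0],
    [0,0,0.003,0]
  ]
}}

```text
time: 8.55
ee_pos: [0.537, 0.1872, 0.1824]
tool_rot: [3.14, 0.001, 2.046]
ft_force: [-5.7, -2.4, 15.6]
finger_gap: 0.273
gripper_force: 64.0
```

Contact at 0.1824 with about 19 N; the underside is then at about 0.132, which is where a seated handle should be with the cap at −1.16 rad. Now turning clockwise in part and looking before finishing.

Call:
{"api": "drive_tool", "payload": {
  "deltas": [
    [0,0,0,0],
    [0,0,0,2],
    [0,0,0,6],
    [0,0,0.0003,11],
    [0,0,0.0005,16],
    [0,0,0.0007,22],
    [0,0,0.0009,28],
    [0,0,0.0011,34],
    [0,0,0.0013,39],
    [0,0,0.0015,43]
  ]
}}

```text
time: 9.38
ee_pos: [0.5369, 0.1873, 0.181]
tool_rot: [3.14, -0.001, 1.291]
ft_force: [-6.6, -0.9, 16.7]
finger_gap: 0.271
gripper_force: 64.2
```

Call:
{"api": "drive_tool", "payload": {
  "deltas": [
    [0,0,0,3],
    [0,0,0.0002,7],
    [0,0,0.0003,11],
    [0,0,0.0005,14],
    [0,0,0.0006,16],
    [0,0,0.0006,16],
    [0,0,0.0006,16]
  ]
}}

```text
time: 9.97
ee_pos: [0.537, 0.1875, 0.1805]
tool_rot: [3.141, -0.002, 1.016]
ft_force: [-6.1, -1.1, 16.1]
finger_gap: 0.275
gripper_force: 64.2
```

```bash
python3 - <<'E'
from h import *
go(.537,.187,.18,-39)
print(robot.sense()['wrist_torque'])
S=grab('side','s3.png')
b=cv2.imread('pics/s3.png')
cv2.imwrite('pics/c4.png',cv2.resize(b[235:335,285:365],(480,600),interpolation=cv2.INTER_CUBIC))
c=np.array([.5357,.1875])
cr=lambda q:(q+.5-[285,235])*6
for a in(46,51,56,61,66):
    u=np.array([np.cos(np.radians(a)),np.sin(np.radians(a))]);w=np.array([-u[1],u[0]])
    print(a,[np.round(cr(proj(*S,[*(c+.07*u+s*.015*w),z])),0) for s in(-1,1) for z in(.1445,.1305)],'mid lip',np.round(cr(proj(*S,[*(c+.098*u),.093]))))
E
```

```text
t 9.97 pos [0.537  0.1875 0.1805] phi -31.8 -> delta mm [-0.4  0.3  0.5] roll 7.20 F [-6.1 -1.1 16.1] gap 0.27
[-0.04013542  1.65070239 -0.10709938]
46 [array([134., 309.]), array([134., 334.]), array([204., 332.]), array([204., 357.])] mid lip [139. 461.]
51 [array([147., 315.]), array([147., 341.]), array([220., 334.]), array([220., 359.])] mid lip [160. 467.]
56 [array([161., 321.]), array([161., 346.]), array([236., 335.]), array([236., 360.])] mid lip [181. 472.]
61 [array([176., 325.]), array([176., 351.]), array([253., 335.]), array([252., 360.])] mid lip [202. 475.]
66 [array([191., 329.]), array([191., 355.]), array([269., 334.]), array([269., 359.])] mid lip [224. 477.]
```

View pics/c4.png

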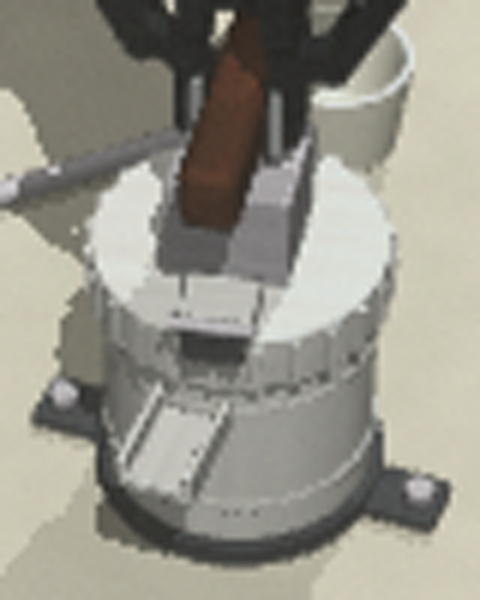

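Side crop: the vent's face runs (175,325)–(255,330), about 61°. The lip's end is centred near (158,474), about 51°. So 10° more clockwise.

Call:
{"api": "drive_tool", "payload": {
  "deltas": [
    [0,0,0,2],
    [0,0,0.0001,5],
    [0,0,0.0002,8],
    [0,0,0.0003,10],
    [0,0,0.0003,10.5],
    [0,0,0.0003,10.5],
    [0,0,0.0003,10.5],
    [0,0,0.0003,10.5]
  ]
}}

```text
time: 10.68
ee_pos: [0.5369, 0.1875, 0.1801]
tool_rot: [3.141, -0.002, 0.833]
ft_force: [-5.0, -0.5, 17.3]
finger_gap: 0.272
gripper_force: 64.2
```

```bash
python3 - <<'E'
from h import *
go(.537,.187,.18,-42)
S=grab('side','s4.png')
b=cv2.imread('pics/s4.png')
cv2.imwrite('pics/c5.png',cv2.resize(b[265:325,295:345],(500,600),interpolation=cv2.INTER_CUBIC))
c=np.array([.5357,.1875])
cr=lambda q:(q+.5-[295,265])*10
for a in(46,51,56):
    u=np.array([np.cos(np.radians(a)),np.sin(np.radians(a))]);w=np.array([-u[1],u[0]])
    print(a,'vent',*[np.round(cr(proj(*S,[*(c+.07*u+s*.015*w),z])),0) for s in(-1,1) for z in(.144,.130)],'lip',*[np.round(cr(proj(*S,[*(c+.098*u+s*w*.016),.093]))) for s in(-1,1)])
E
```

```text
t 10.68 pos [0.5369 0.1875 0.1801] phi -42.3 -> delta mm [-0.3  0.4  0.1] roll -0.29 F [-5.  -0.5 17.3] gap 0.27
46 vent [123. 216.] [124. 259.] [240. 254.] [240. 297.] lip [ 71. 447.] [194. 489.]
51 vent [145. 227.] [146. 270.] [267. 257.] [267. 300.] lip [102. 461.] [231. 495.]
56 vent [168. 236.] [169. 279.] [294. 259.] [294. 302.] lip [135. 474.] [268. 499.]
```

View pics/c5.png

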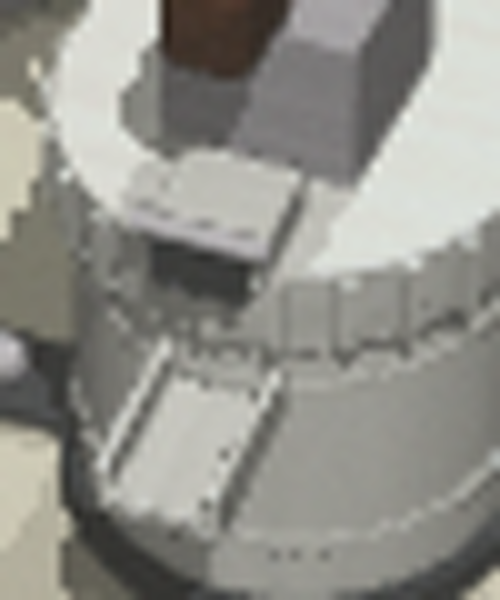

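The vent's face is centred at x≈200 and the lip end at x≈163. The model at 51° predicts 206 and 166, so vent and lip agree within about 2°. Unloading, releasing and lifting clear.

Call:
{"api": "drive_tool", "payload": {
  "deltas": [
    [0,0,-0.001,-0.5],
    [0,0,-0.002,-1],
    [0,0,-0.002,-1],
    [0,0,-0.002,-1]
  ]
}}

```text
time: 11.07
ee_pos: [0.5369, 0.1872, 0.1804]
tool_rot: [3.141, -0.001, 0.85]
ft_force: [-1.4, -0.1, 5.3]
finger_gap: 0.273
gripper_force: 62.5
```

Call:
{"api": "drive_tool", "payload": {
  "deltas": [
    [0,0,0,0],
    [0,0,0,0],
    [0,0,0,0],
    [0,0,0,0],
    [0,0,0,0],
    [0,0,0,0],
    [0,0,0,0],
    [0,0,0,0],
    [0,0,0,0]
  ],
  "fingers": 1
}}

```text
time: 11.82
ee_pos: [0.5366, 0.1871, 0.1799]
tool_rot: [-3.142, -0.0, 0.85]
ft_force: [-0.8, 0.2, -0.2]
finger_gap: 1.002
gripper_force: 0.0
```

Call:
{"api": "drive_tool", "payload": {
  "deltas": [
    [0,0,-0.005,0],
    [0,0,-0.015,0],
    [0,0,-0.03,0],
    [0,0,-0.05,0],
    [0,0,-0.075,0],
    [0,0,-0.1,0],
    [0,0,-0.125,0],
    [0,0,-0.14,0],
    [0,0,-0.14,0],
    [0,0,-0.14,0]
  ]
}}

```text
time: 12.65
ee_pos: [0.5367, 0.1872, 0.321]
tool_rot: [3.14, -0.002, 0.85]
ft_force: [0.3, -0.9, 0.6]
finger_gap: 0.999
gripper_force: 0.0
```

```bash
python3 - <<'E'
from h import *
go(.35,0,.3,-42)
S=grab('side','s5.png');T=grab('top','t5.png')
a=cv2.imread('pics/t5.png')[165:265,180:280];b=cv2.imread('pics/s5.png')[230:330,280:380]
cv2.imwrite('pics/c6.png',cv2.resize(np.hstack([a,b]),(800,400),interpolation=cv2.INTER_CUBIC))
E
```

```text
t 12.65 pos [0.5367 0.1872 0.321 ] phi -41.3 -> delta mm [-263.8  -16.8   20.6] roll 0.72 F [ 0.3 -0.9  0.6] gap 1.00
```

View pics/c6.png

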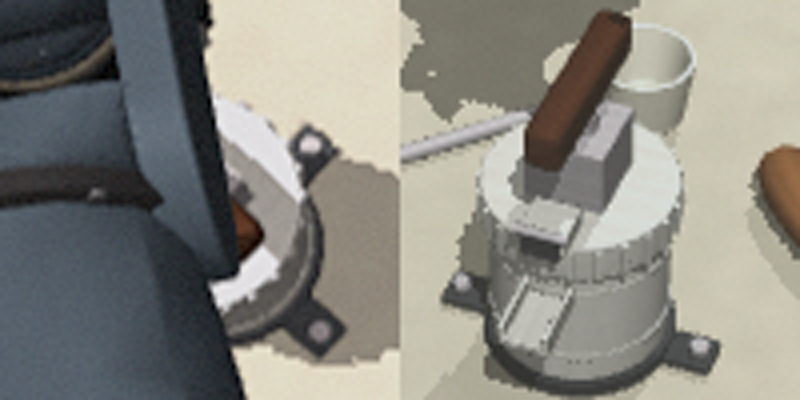

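Call:
{"api": "drive_tool", "payload": {
  "deltas": [
    [-0.02,0.01,0,0],
    [-0.05,0.025,0,0],
    [-0.085,0.04,0,0],
    [-0.12,0.056,0,0],
    [-0.155,0.073,0,0],
    [-0.19,0.09,0,0],
    [-0.225,0.106,0,0],
    [-0.26,0.123,0,0],
    [-0.295,0.14,0,0],
    [-0.33,0.156,0,0]
  ]
}}

```text
time: 13.58
ee_pos: [0.4349, -0.1653, 0.3191]
tool_rot: [-3.14, 0.0, 0.85]
ft_force: [0.7, 0.0, -0.7]
finger_gap: 0.999
gripper_force: 0.0
```

Call:
{"api": "drive_tool", "payload": {
  "deltas": [
    [0,0,0,0],
    [0,0,0,0],
    [0,0,0,0],
    [0,0,0,0]
  ]
}}

```text
time: 13.92
ee_pos: [0.4363, -0.1628, 0.3195]
tool_rot: [-3.141, 0.0, 0.852]
ft_force: [-0.2, -0.5, -0.4]
finger_gap: 1.001
gripper_force: 0.0
```

```bash
python3 - <<'E'
from h import *
T=grab('top','t6.png')
a=cv2.imread('pics/t6.png')[173:248,180:280]
cv2.imwrite('pics/c7.png',cv2.resize(a,(800,600),interpolation=cv2.INTER_CUBIC))
c=np.array([.5357,.1875]);cr=lambda q:(q+.5-[180,173])*8
for a in(46,51,56):
    u=np.array([np.cos(np.radians(a)),np.sin(np.radians(a))]);w=np.array([-u[1],u[0]])
    print(a,'vent top',*[np.round(cr(proj(*T,[*(c+r*u+s*.015*w),.144]))) for r in(.045,.07) for s in(-1,1)],'lip',*[np.round(cr(proj(*T,[*(c+.098*u+s*w*.016),.093]))) for s in(-1,1)])
E
```

```text
46 vent top [299. 173.] [217. 250.] [236. 109.] [154. 185.] lip [205.  87.] [122. 164.]
51 vent top [285. 180.] [210. 263.] [216. 122.] [141. 205.] lip [180. 105.] [104. 189.]
56 vent top [272. 189.] [205. 278.] [198. 137.] [130. 225.] lip [157. 125.] [ 88. 215.]
```

View pics/c7.png

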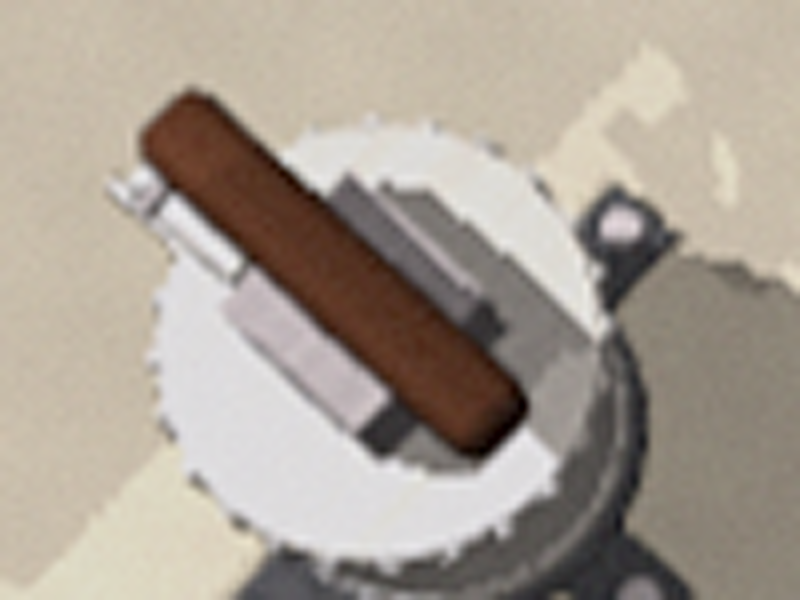

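Top crop: the handle is upright and seated. The vent's left edge runs (160,215)–(240,280), about 50°, and the lip's corner at (108,187) gives about 50.5°. They are aligned and the arm is clear, so I hand in.

```bash
python3 -c "
from plant import robot
print(robot.job_done())"
```

```text
the job is handed in; nothing more can be done
None
```

The T-handle is fully seated on the stub and released, the vent lines up with the pouring lip to within about 2° (measured in the images), and the job is handed in at about 14 s; the hand-in gave no verdict.

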